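Sort a gate closer's hardware, then draw its rod to the red band and hold

ROBOT

A 6-joint arm with a two-finger parallel gripper is mounted at the origin on the work surface. World frame = base frame: x ahead of the robot, y to its left, z up, the work surface at z = 0. Lengths are in m, angles in rad, forces in N, time in s.
With the tool pointing down it reaches from about 0.425 to 0.95 m from the base axis. Payload 3.5 kg.
Tool frame: the origin (TCP) lies between the finger pads, 19 mm behind the fingertips; this is the grasp point; z points along the fingers, y is the line along which they close (so a half turn about z gives the same grasp; the last joint's range is limited). The gripper opens to 85 mm and grips with 20 to 120 N. Pads are 22 mm wide; open, the fingers measure 114 mm over their backs; the gripper's body (76 mm by 85 mm) begins 54 mm behind the grasp point. The pads swing forward as they close: fully open they stand 13 mm farther back than shut.
Start: joints at [-1.473, 0.286, 1.577, -0, 1.279, -0.15], TCP at [0.166, -0.654, 0.25] pointing down, gripper open.
Joint ranges: [-2.77, 2.77], [-0.9, 2.22], [0.21, 2.48], [-1.53, 4.67], [0.24, 2.81], [-2.84, 2.84]. Speed limits (rad/s): [2.79, 2.79, 3.14, 3.14, 3.14, 3.14].

INTERFACE

Orientations are given as a unit quaternion [x, y, z, w].
In Python, from plant import ctrl, read_camera gives the robot as it stands (ctrl), with the cameras as plain functions.
- The arm moves only by the tool hand_motion, called after "Emit:" in YAML: its name, and indented under it one key for each argument. Schema: {"type":"object","properties":{"segments":{"type":"array","items":{"type":"object","properties":{"x":{"type":"number"},"y":{"type":"number"},"z":{"type":"number"},"drx":{"type":"number"},"dry":{"type":"number"},"drz":{"type":"number"},"finger_gap":{"type":"number"}},"additionalProperties":false,"required":["finger_gap"]},"minItems":1,"maxItems":10},"grip_n":{"type":"number"},"only":{"type":"string"},"quiet":{"type":"boolean"},"lines":{"type":"string"}},"required":["segments"],"additionalProperties":false}. segments is a list of rows, 1 to 10 of them, each an object with the fields x, y, z (the shift in m), drx, dry, drz (a rotation vector in rad), finger_gap (the opening from 0.0 (shut) to 1.0 (fully open)); a field left out counts as zero (the opening has to be given); each row is the pose to reach, as a shift and turn from the pose commanded when the call began, along the tool's axes at that moment; what a row does not reach only later rows make up. A row lasts 1/8 s, in which the tool goes at most 0.0625 m and 0.188 rad, less where a joint would pass 70% of its speed; a pose out of reach is approached as far as the arm can. The fingers move at their own pace and stop on an object; grip_n is the grip in N (left out, the last holds). Time passes only in rows, so rows that do not move let the fingers close. The tool returns the time, the measured TCP pose, the force, the opening and the grip force at its end. only (a regular expression) keeps the lines of the reply that match it, lines (a string "A,B") keeps lines A to B, and quiet returns only ok. Input that does not fit is refused with a message, and nothing moves.
- ctrl.get_state(): the state, without advancing time (a new reading comes with each control period).
- read_camera(name): name is "side" or "top"; returns a dict with "pixels" (400x640x3 uint8, red, green, blue), "camera_matrix" (3x3 intrinsics, pixels), "xyz" and "orientation" of the camera in the world. Camera axes: x right, y down, z forward; pixel columns grow to the right and rows downward; lengths in m; the calibration is good to about 2 mm. A picture is of the moment at which its call begins. There is no depth.
- ctrl.sign_off(): hands the job in; it is judged then, once.
The state is a dict: "time": time; "qpos": joint angles; "dq": joint speeds; "joint_efforts": joint torques, N m; "eef_pos": TCP position; "tcp_rot": TCP orientation; "contact_force": force on the tool from outside, world axes, zero at the start; "wrist_torque": the same for the moment, N m; "opening": opening from 0.0 (shut) to 1.0 (fully open); "finger_force": force on a finger pad.
Only numpy, scipy, OpenCV 4.12 (cv2) and the standard library are available. Lean on these libraries where they do the work, as an engineer would, in place of code of your own. Each camera call takes 0.05 s, during which the arm holds its last target. There are 200 camera calls.

TASK

We are refitting the spring gate closer clamped in the vise. First clear its loose hardware off the bench: both hex bolts into the red bin and the clevis bracket into the blue bin, leaving the other things on the bench where they are. Then draw the closer's rod straight out against its spring until the red band on the rod stands at the mouth of the tube's black cap (part of the band in, part out), and finish still holding it there, so that I can set the hold-open washer.

Things in the scene. Friction and masses are not known exactly. Their poses are not given: they have to be found in the camera images.
- bolt_a: bright zinc-grey hex bolt lying on the bench, 65 g (sizes in mm): shank 12 dia x 50, hex head 19 across flats x 8 thick. Origin on the bench under its centre of mass; own x runs along the shank (head from -24 to -16, tip at +34), z up. The shank's axis is 8 above the bench at the origin (tipped 4 degrees). Grip across the shank (own y) at the origin, TCP 23 above the bench
- bolt_b: bright zinc-grey hex bolt lying on the bench, 65 g (sizes in mm): shank 12 dia x 50, hex head 19 across flats x 8 thick. Origin on the bench under its centre of mass; own x runs along the shank (head from -24 to -16, tip at +34), z up. The shank's axis is 8 above the bench at the origin (tipped 4 degrees). Grip across the shank (own y) at the origin, TCP 23 above the bench
- bracket: light grey aluminium clevis bracket standing on its base, 75 g (sizes in mm): base plate 60 (own x) x 24 (own y) x 4 thick; two upright ears, each 28 long in x and 4 thick, 36 high, with a 16 gap between, 24 over their outer faces (own y). Origin at the centre of the underside. Grip across the outer faces of the ears (own y), TCP 26 above the bench
- red_bin: open plastic parts bin, red, fixed to the bench (sizes in mm): outside 120 (own x) x 170 (own y) x 55 high, walls and floor 4-5 thick, origin at the centre of the underside, z up. The two bins swap places between runs
- blue_bin: open plastic parts bin, blue, fixed to the bench (sizes in mm): outside 120 (own x) x 170 (own y) x 55 high, walls and floor 4-5 thick, origin at the centre of the underside, z up. The two bins swap places between runs
- vise: dark bench vise, bolted down (mm): jaws' top 151 high; clamps the closer's tube (white, 36 dia, black caps 39 dia) level along own y, axis 135 above the bench at own x = 0. Origin on the bench under the jaws' middle; the rod comes out towards own -y, the screw and handle lie to own +x. It spans -115 to +215 in x, +-50 in y (base +-80; tube with its pinned-on rear bracket -100 to +245)
- cap_mouth (a point): centre of the mouth of the black cap, where the rod leaves the tube, 135 mm above the bench; axes as vise
- closer_rod: the sprung rod, ending in a steel eye (mm): block 28 along the rod (own y) x 28 high x 14 thick (own x), 12.5 hole along x. Origin at the eye's centre, 135 above the bench, 50 outside the cap's mouth with the rod home; axes as vise, pulled along -y. Rod 12 dia; brass washer on it 26 behind the eye's centre. Pinch from above across the flat faces (own x), TCP at the centre
- rod_out (a joint): how far the rod is drawn out of the tube, m: 0 home, end stop 0.16. The inner spring draws it home with 6 N at 0, rising by 0.6 N per 10 mm, plus drag of 15 N per m/s. The red band is 20 mm wide; its middle reaches the cap's mouth at 0.100, so the mouth lies on the band from 0.090 to 0.110
- nylon_bush: white nylon bush, upright ring, 32 mm dia x 22 mm high, origin under its centre; not part of this job, leave it
- wrench: steel open-ended wrench lying flat, 170 mm long, origin mid-length at its underside; leave it
- screwdriver: screwdriver with orange handle lying flat, 190 mm long; leave it
- hammer: hammer lying flat, 280 mm long; leave it
- spray_can: spray can, 58 mm dia x 190 mm high, yellow label, red cap, upright, origin under its centre; leave it
- grease_tin: low jar, 72 mm dia x 60 mm high, green label, black lid, upright, origin under its centre; leave it
- tape_measure: yellow and black tape measure, 66 x 34 x 62 mm high, origin under its centre; leave it

How it is judged:
By the outcome, as a careful person would: the job done as asked, in the order asked, and still so for the second after the job is handed in, while the arm keeps its last pose, push and grip.
It also fails if it takes over 67 s, if anything falls off the work surface, if the arm or the gripper's body presses on something with over 40 N, if the wrist force passes 120 N, or if a joint passes its speed limit or range.

## Working session

There is one attempt and no reset: what is moved stays moved. The work goes in short steps, Python scripts to look and compute and a tool call to move; the robot and the scene stay as the last step left them, time stands still between calls to the robot, and variables do not carry over. Pictures are saved under pics/ and viewed, at most 10 in all, crops included, and the job is handed in when it is done.

```bash
ls; mkdir -p pics; cat > h.py <<'E'
import numpy as np, cv2
from scipy.spatial.transform import Rotation as R
from plant import ctrl, read_camera
def cam(n):
    c=read_camera(n); c['n']=n; return c
def ray(c,u,v,z):
    K=np.array(c['camera_matrix']);d=R.from_quat(c['orientation']).as_matrix()@np.linalg.solve(K,[u,v,1.]) if np.size(c['orientation'])==4 else np.array(c['orientation'])@np.linalg.solve(K,[u,v,1.])
    p=np.array(c['xyz']);return p+d*(z-p[2])/d[2]
def proj(c,P):
    K=np.array(c['camera_matrix']);q=K@(R.from_quat(c['orientation']).as_matrix().T@(np.array(P)-c['xyz']));return q[:2]/q[2]
def save(c,f): cv2.imwrite('pics/'+f,c['pixels'][:,:,::-1])
E
python3 - <<'E'
from h import *
for n in('top','side'):
    c=cam(n);save(c,n+'0.png');print(n,c['camera_matrix'],c['xyz'],c['orientation'])
s=ctrl.get_state();print(s['time'],s['eef_pos'],s['tcp_rot'],R.from_quat(s['tcp_rot']).as_matrix().round(3))
E
```

```text
pics
plant.py
top [[467.1863722    0.         321.41195084]
 [  0.         467.1863722  196.54502756]
 [  0.           0.           1.        ]] [ 0.28547262 -0.04426925  1.44787366] [ 0.70757816 -0.70105853  0.0650653  -0.06013818]
side [[431.58779503   0.         316.90402969]
 [  0.         431.58779503 196.17633658]
 [  0.           0.           1.        ]] [0.35778373 0.68309251 0.96847534] [-0.12505735  0.93026681 -0.34206643  0.044214  ]
0.1 [ 0.16553987 -0.65381823  0.24874468] [ 9.92334891e-01  1.23573002e-01  3.29899830e-05 -1.08468934e-03] [[ 0.969  0.245 -0.   ]
 [ 0.245 -0.969  0.002]
 [ 0.    -0.002 -1.   ]]
```

View pics/top0.png

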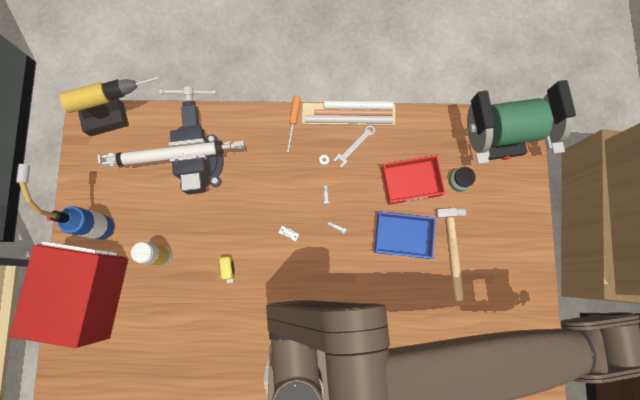

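View pics/side0.png

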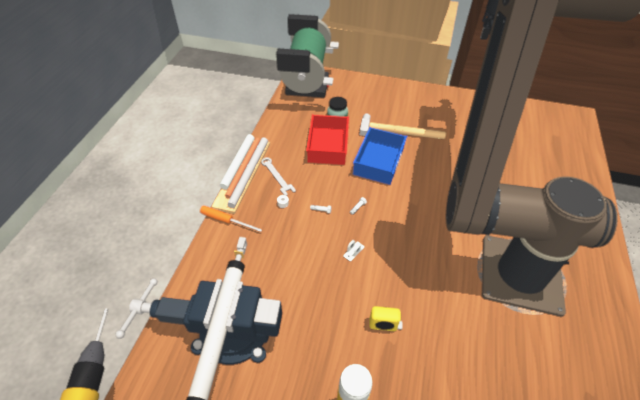

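The top view shows the bolts near (326,194) and (337,227), the bracket at (289,233), the red bin at (413,180), the blue bin at (405,235) and the rod eye near (238,145). The side view agrees with it.

```bash
python3 - <<'E'
from h import *
c=cam('top');im=c['pixels'];hsv=cv2.cvtColor(im,cv2.COLOR_RGB2HSV)
cv2.imwrite('pics/crop.png',cv2.resize(im[120:260,210:370,::-1],None,fx=4,fy=4,interpolation=cv2.INTER_CUBIC))
m=((hsv[...,1]<75)&(hsv[...,2]>110)).astype('u1')
m[:,:210]=0;m[:,480:]=0;m[:125]=0;m[262:]=0
def cc(c,m,z,mn=15):
    n,l,s,ce=cv2.connectedComponentsWithStats(m)
    for i in range(1,n):
        if s[i,4]<mn: continue
        v,u=np.nonzero(l==i);P=np.array([ray(c,a,b,z)[:2] for a,b in zip(u,v)])
        mu=P.mean(0);w,V=np.linalg.eigh(np.cov(P.T));q=(P-mu)@V[:,1];r=(P-mu)@V[:,0]
        print(ce[i].round(1),s[i,4],'ctr',mu.round(4),'dir',V[:,1].round(3),'along',q.min().round(4),q.max().round(4),'across',np.ptp(r).round(4),'skew',(q**3).mean()/q.std()**3)
cc(c,m,.01)
print('bins')
for nm,k in(('red',((hsv[...,0]<6)|(hsv[...,0]>174))&(hsv[...,1]>150)),('blue',(hsv[...,0]>100)&(hsv[...,0]<130)&(hsv[...,1]>120))):
    k=k.astype('u1');k[:,:370]=0;k[:,455:]=0;k[:140]=0;k[270:]=0
    cn=max(cv2.findContours(k,0,2)[0],key=cv2.contourArea)
    b=cv2.boxPoints(cv2.minAreaRect(cn));P=np.array([ray(c,*x,.055)[:2] for x in b]);print(nm,P.mean(0),P.round(3).tolist(),np.linalg.norm(P-np.roll(P,1,0),axis=1))
E
```

```text
[289.6 138.6] 68 ctr [0.7304 0.0502] dir [-0.991  0.136] along -0.0459 0.045 across 0.0075 skew -0.015351660438273781
[353.8 145.9] 362 ctr [ 0.7085 -0.1554] dir [-0.729  0.685] along -0.0891 0.08 across 0.0365 skew -0.15799068814597997
[472.9 128.1] 34 ctr [ 0.7719 -0.5391] dir [-1.     0.016] along -0.0105 0.01 across 0.0135 skew -0.028149631717697257
[212.1 145. ] 103 ctr [0.7066 0.2963] dir [-0.995 -0.102] along -0.0366 0.0303 across 0.0168 skew -0.18401423412718068
[233.2 144.8] 163 ctr [0.7077 0.2292] dir [-0.06   0.998] along -0.0345 0.0388 across 0.026 skew 0.1234706309215718
[477.8 157.3] 39 ctr [ 0.675  -0.5499] dir [-1.    0.02] along -0.0176 0.0187 across 0.0102 skew 0.1219281881678887
[323.7 159.7] 93 ctr [ 0.6619 -0.0593] dir [-0.998 -0.068] along -0.0186 0.0174 across 0.0322 skew 0.025658214988107827
[457.7 183.3] 113 ctr [ 0.5899 -0.482 ] dir [-0.746 -0.666] along -0.0387 0.0344 across 0.0454 skew -0.14992290229629787
[214.2 180.2] 43 ctr [0.592  0.2841] dir [-0.141  0.99 ] along -0.012 0.0104 across 0.0204 skew -0.030340799803964483
[325.6 195.6] 91 ctr [ 0.5464 -0.0
[... 151 characters left out ...]
 -0.0489 0.0602 across 0.0302 skew -0.029865995678147586
[337.6 227.1] 97 ctr [ 0.4479 -0.104 ] dir [0.413 0.911] along -0.0274 0.0334 across 0.0221 skew 0.22116467111653604
[288.4 232.8] 186 ctr [0.4285 0.0475] dir [0.441 0.898] along -0.031 0.0315 across 0.0276 skew 0.006966296279706375
[432.7 253.9] 16 ctr [ 0.3681 -0.3958] dir [-0.992  0.128] along -0.021 0.0136 across 0.0121 skew -0.3608033891854166
bins
red [ 0.59271145 -0.33159464] [[0.64, -0.232], [0.672, -0.414], [0.545, -0.43], [0.514, -0.251]] [0.12730928 0.18418666 0.12803545 0.18131788]
blue [ 0.42209038 -0.30515071] [[0.37, -0.213], [0.491, -0.227], [0.474, -0.399], [0.354, -0.382]] [0.17017394 0.12147489 0.17278892 0.12139697]
```

View pics/crop.png

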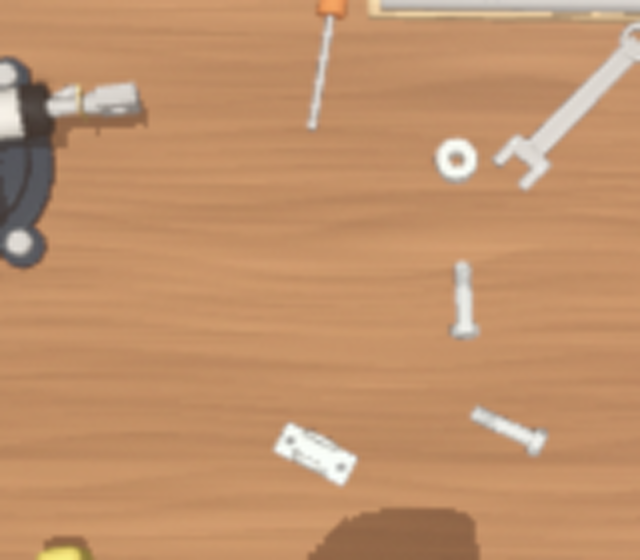

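The crop shows bolt_a standing upright, with its head at the lower end (465,330), towards the robot. Bolt_b has its head on the right at (540,440), and the bracket is centred at (315,455). The measured sizes agree: 61 mm for the bolts (58 given), 62x28 for the bracket and 121x171 for the blue bin.

```bash
cat >> h.py <<'E'
def go(x,y,z,yaw):
    s=ctrl.get_state();A=R.from_quat(s['tcp_rot']);B=R.from_euler('z',yaw)*R.from_euler('x',np.pi)
    d=A.inv().apply(np.array([x,y,z])-s['eef_pos']);print((d).round(4),(A.inv()*B).as_rotvec().round(4),'len',np.linalg.norm(d).round(3))
E
python3 -c "
from h import *
go(.5445,-.0664,.13,.038)"
```

```text
[ 0.5115 -0.4763  0.1199] [-1.900e-03 -1.000e-04  2.098e-01] len 0.709
```

Emit:
hand_motion:
  segments:
    - {"x": 0.5115, "y": -0.4763, "z": 0.1199, "drx": -0.0019, "drz": 0.21, "finger_gap": 1}
    - {"x": 0.5115, "y": -0.4763, "z": 0.1199, "drx": -0.0019, "drz": 0.21, "finger_gap": 1}
    - {"x": 0.5115, "y": -0.4763, "z": 0.1199, "drx": -0.0019, "drz": 0.21, "finger_gap": 1}
    - {"x": 0.5115, "y": -0.4763, "z": 0.1199, "drx": -0.0019, "drz": 0.21, "finger_gap": 1}
    - {"x": 0.5115, "y": -0.4763, "z": 0.1199, "drx": -0.0019, "drz": 0.21, "finger_gap": 1}
    - {"x": 0.5115, "y": -0.4763, "z": 0.1199, "drx": -0.0019, "drz": 0.21, "finger_gap": 1}
    - {"x": 0.5115, "y": -0.4763, "z": 0.1199, "drx": -0.0019, "drz": 0.21, "finger_gap": 1}
    - {"x": 0.5115, "y": -0.4763, "z": 0.1199, "drx": -0.0019, "drz": 0.21, "finger_gap": 1}
    - {"x": 0.5115, "y": -0.4763, "z": 0.1199, "drx": -0.0019, "drz": 0.21, "finger_gap": 1}
    - {"x": 0.5115, "y": -0.4763, "z": 0.1199, "drx": -0.0019, "drz": 0.21, "finger_gap": 1}
  grip_n: 40

```text
time: 1.4
eef_pos: [0.5004, -0.1349, 0.1441]
tcp_rot: [1.0, 0.019, 0.0, 0.001]
contact_force: [0.9, -0.2, 0.6]
opening: 1.001
finger_force: 0.0
```

```bash
python3 -c "
from h import *
go(.5445,-.0664,.13,.038)"
```

```text
[ 0.0466 -0.0669  0.014 ] [ 0.0022 -0.0007 -0.0002] len 0.083
```

Emit:
hand_motion:
  segments:
    - {"x": 0.047, "y": -0.067, "z": 0.02, "drx": 0.002, "finger_gap": 1}
    - {"x": 0.047, "y": -0.067, "z": 0.02, "drx": 0.002, "finger_gap": 1}
    - {"x": 0.047, "y": -0.067, "z": 0.02, "drx": 0.002, "finger_gap": 1}

```text
time: 1.78
eef_pos: [0.544, -0.0666, 0.1233]
tcp_rot: [1.0, 0.02, -0.001, -0.0]
contact_force: [-0.4, -0.4, 0.1]
opening: 1.0
finger_force: 0.0
```

```bash
python3 -c "
from h import *
go(.5445,-.0664,.023,.038)"
```

```text
[ 7.000e-04 -1.000e-04  1.003e-01] [-0.0007  0.0016  0.0029] len 0.1
```

Emit:
hand_motion:
  segments:
    - {"z": 0.06, "finger_gap": 1}
    - {"z": 0.1, "finger_gap": 1}
    - {"z": 0.1, "finger_gap": 1}
    - {"z": 0.1, "finger_gap": 0}
    - {"z": 0.1, "finger_gap": 0}
    - {"z": 0.1, "finger_gap": 0}
    - {"z": 0.1, "finger_gap": 0}
    - {"z": 0.1, "finger_gap": 0}
  grip_n: 40

```text
time: 2.78
eef_pos: [0.5447, -0.0682, 0.0252]
tcp_rot: [1.0, 0.019, 0.001, 0.0]
contact_force: [-1.5, 0.6, 6.1]
opening: 0.113
finger_force: 39.1
```

Emit:
hand_motion:
  segments:
    - {"z": -0.06, "finger_gap": 0}
    - {"z": -0.11, "finger_gap": 0}
    - {"z": -0.11, "finger_gap": 0}

```text
time: 3.15
eef_pos: [0.5473, -0.069, 0.1393]
tcp_rot: [1.0, 0.019, 0.005, 0.002]
contact_force: [0.0, 0.4, -0.6]
opening: 0.116
finger_force: 39.2
```

```bash
python3 -c "
from h import *
go(.601,-.368,.13,.175)"
```

```text
[0.0422 0.3008 0.0108] [ 0.0041 -0.0097 -0.1369] len 0.304
```

Emit:
hand_motion:
  segments:
    - {"x": 0.042, "y": 0.301, "z": 0.01, "drz": -0.137, "finger_gap": 0}
    - {"x": 0.042, "y": 0.301, "z": 0.01, "drz": -0.137, "finger_gap": 0}
    - {"x": 0.042, "y": 0.301, "z": 0.01, "drz": -0.137, "finger_gap": 0}
    - {"x": 0.042, "y": 0.301, "z": 0.01, "drz": -0.137, "finger_gap": 0}
    - {"x": 0.042, "y": 0.301, "z": 0.01, "drz": -0.137, "finger_gap": 0}
    - {"x": 0.042, "y": 0.301, "z": 0.01, "drz": -0.137, "finger_gap": 0}
    - {"x": 0.042, "y": 0.301, "z": 0.07, "drz": -0.137, "finger_gap": 0}
    - {"x": 0.042, "y": 0.301, "z": 0.077, "drz": -0.137, "finger_gap": 0}
    - {"x": 0.042, "y": 0.301, "z": 0.077, "drz": -0.137, "finger_gap": 0.4}
    - {"x": 0.042, "y": 0.301, "z": 0.077, "drz": -0.137, "finger_gap": 0.4}

```text
time: 4.4
eef_pos: [0.5989, -0.3678, 0.06]
tcp_rot: [0.996, 0.088, 0.002, 0.001]
contact_force: [-0.2, -1.2, -0.0]
opening: 0.402
finger_force: 0.0
```

Emit:
hand_motion:
  segments:
    - {"finger_gap": 0.4}
    - {"z": -0.06, "finger_gap": 0.4}
    - {"z": -0.09, "finger_gap": 1}

```text
time: 4.78
eef_pos: [0.599, -0.3685, 0.1525]
tcp_rot: [0.996, 0.087, 0.003, 0.002]
contact_force: [-0.0, -1.0, -0.5]
opening: 0.595
finger_force: 0.0
```

```bash
python3 -c "
from h import *
go(.447,-.106,.12,1.145)"
```

```text
[-0.1041 -0.2851  0.0305] [ 0.007  -0.0018 -0.97  ] len 0.305
```

Emit:
hand_motion:
  segments:
    - {"x": -0.104, "y": -0.285, "z": 0.03, "drx": 0.005, "drz": -0.97, "finger_gap": 1}
    - {"x": -0.104, "y": -0.285, "z": 0.03, "drx": 0.005, "drz": -0.97, "finger_gap": 1}
    - {"x": -0.104, "y": -0.285, "z": 0.03, "drx": 0.005, "drz": -0.97, "finger_gap": 1}
    - {"x": -0.104, "y": -0.285, "z": 0.03, "drx": 0.005, "drz": -0.97, "finger_gap": 1}
    - {"x": -0.104, "y": -0.285, "z": 0.03, "drx": 0.005, "drz": -0.97, "finger_gap": 1}
    - {"x": -0.104, "y": -0.285, "z": 0.03, "drx": 0.005, "drz": -0.97, "finger_gap": 1}
    - {"x": -0.104, "y": -0.285, "z": 0.03, "drx": 0.005, "drz": -0.97, "finger_gap": 1}
    - {"x": -0.104, "y": -0.285, "z": 0.03, "drx": 0.005, "drz": -0.97, "finger_gap": 1}

```text
time: 5.78
eef_pos: [0.4469, -0.1061, 0.1185]
tcp_rot: [0.841, 0.541, 0.001, -0.001]
contact_force: [0.7, 0.6, -0.1]
opening: 1.0
finger_force: 0.0
```

```bash
python3 -c "
from h import *
go(.447,-.106,.023,1.145)"
```

```text
[-0.0001  0.0002  0.0955] [-0.0013 -0.0023 -0.002 ] len 0.095
```

Emit:
hand_motion:
  segments:
    - {"z": 0.06, "finger_gap": 1}
    - {"z": 0.094, "finger_gap": 1}
    - {"z": 0.094, "finger_gap": 1}
    - {"z": 0.094, "finger_gap": 0}
    - {"z": 0.094, "finger_gap": 0}
    - {"z": 0.094, "finger_gap": 0}
    - {"z": 0.094, "finger_gap": 0}
    - {"z": 0.094, "finger_gap": 0}
    - {"z": 0.03, "finger_gap": 0}
    - {"z": -0.02, "finger_gap": 0}
  grip_n: 40

```text
time: 7.02
eef_pos: [0.445, -0.1046, 0.1379]
tcp_rot: [0.841, 0.542, -0.001, -0.003]
contact_force: [0.7, -0.9, -0.6]
opening: 0.118
finger_force: 39.2
```

```bash
python3 -c "
from h import *
go(.589,-.30,.13,.175)"
```

```text
[-0.1185  0.2119  0.0064] [-6.700e-03  6.000e-04  9.699e-01] len 0.243
```

Emit:
hand_motion:
  segments:
    - {"x": -0.119, "y": 0.212, "z": 0.006, "drz": 0.97, "finger_gap": 0}
    - {"x": -0.119, "y": 0.212, "z": 0.006, "drz": 0.97, "finger_gap": 0}
    - {"x": -0.119, "y": 0.212, "z": 0.006, "drz": 0.97, "finger_gap": 0}
    - {"x": -0.119, "y": 0.212, "z": 0.006, "drz": 0.97, "finger_gap": 0}
    - {"x": -0.119, "y": 0.212, "z": 0.006, "drz": 0.97, "finger_gap": 0}
    - {"x": -0.119, "y": 0.212, "z": 0.006, "drz": 0.97, "finger_gap": 0}
    - {"x": -0.119, "y": 0.212, "z": 0.006, "drz": 0.97, "finger_gap": 0}
    - {"x": -0.119, "y": 0.212, "z": 0.06, "drz": 0.97, "finger_gap": 0}
    - {"x": -0.119, "y": 0.212, "z": 0.07, "drz": 0.97, "finger_gap": 0}
    - {"x": -0.119, "y": 0.212, "z": 0.07, "drz": 0.97, "finger_gap": 0}

```text
time: 8.28
eef_pos: [0.5886, -0.2997, 0.0656]
tcp_rot: [0.996, 0.088, -0.002, -0.003]
contact_force: [0.1, -0.3, -0.3]
opening: 0.116
finger_force: 39.3
```

Emit:
hand_motion:
  segments:
    - {"finger_gap": 0.4}
    - {"finger_gap": 0.4}
    - {"z": -0.06, "finger_gap": 0.4}
    - {"z": -0.09, "finger_gap": 1}

```text
time: 8.78
eef_pos: [0.5911, -0.3021, 0.161]
tcp_rot: [0.996, 0.087, 0.001, 0.0]
contact_force: [0.2, -0.8, 0.2]
opening: 0.6
finger_force: 0.0
```

```bash
python3 -c "
from h import *
go(.4285,.0475,.13,1.115)
c=cam('top');save(c,'t1.png')
cv2.imwrite('pics/t1c.png',cv2.resize(c['pixels'][120:270,210:470,::-1],None,fx=3,fy=3,interpolation=cv2.INTER_CUBIC))"
```

```text
[-0.0993 -0.3725  0.0306] [ 0.0016 -0.0022 -0.9401] len 0.387
```

View pics/t1c.png

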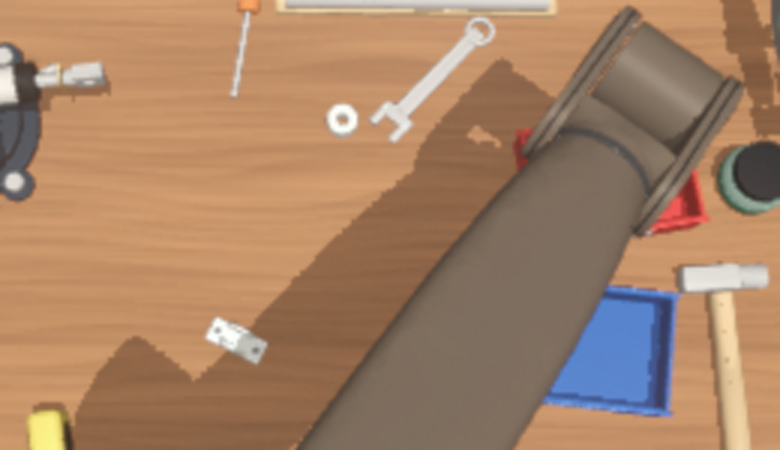

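The crop shows the bench clear of bolts and the bracket untouched at (236,340). The arm hides the red bin, so I'll check it later.

Emit:
hand_motion:
  segments:
    - {"x": -0.099, "y": -0.373, "z": 0.03, "drz": -0.94, "finger_gap": 1}
    - {"x": -0.099, "y": -0.373, "z": 0.03, "drz": -0.94, "finger_gap": 1}
    - {"x": -0.099, "y": -0.373, "z": 0.03, "drz": -0.94, "finger_gap": 1}
    - {"x": -0.099, "y": -0.373, "z": 0.03, "drz": -0.94, "finger_gap": 1}
    - {"x": -0.099, "y": -0.373, "z": 0.03, "drz": -0.94, "finger_gap": 1}
    - {"x": -0.099, "y": -0.373, "z": 0.03, "drz": -0.94, "finger_gap": 1}
    - {"x": -0.099, "y": -0.373, "z": 0.03, "drz": -0.94, "finger_gap": 1}
    - {"x": -0.099, "y": -0.373, "z": 0.03, "drz": -0.94, "finger_gap": 1}
    - {"x": -0.099, "y": -0.373, "z": 0.03, "drz": -0.94, "finger_gap": 1}

```text
time: 9.95
eef_pos: [0.4283, 0.0483, 0.1287]
tcp_rot: [0.849, 0.529, 0.001, -0.002]
contact_force: [0.6, 0.1, 0.3]
opening: 1.0
finger_force: 0.0
```

```bash
python3 -c "
from h import *
go(.4285,.0475,.026,1.115)
c=cam('top');im=c['pixels'];hsv=cv2.cvtColor(im,cv2.COLOR_RGB2HSV);save(c,'t2.png')
c=cam('side');save(c,'s2.png')
for a in ([.545,.0,0],):pass
cv2.imwrite('pics/c2.png',np.hstack([cv2.resize(im[150:270,370:470,::-1],None,fx=4,fy=4),cv2.resize(c['pixels'][200:300,300:400,::-1],(400,480))]))"
```

```text
[-0.0009  0.0007  0.1027] [-0.0021 -0.0027 -0.0013] len 0.103
```

View pics/c2.png

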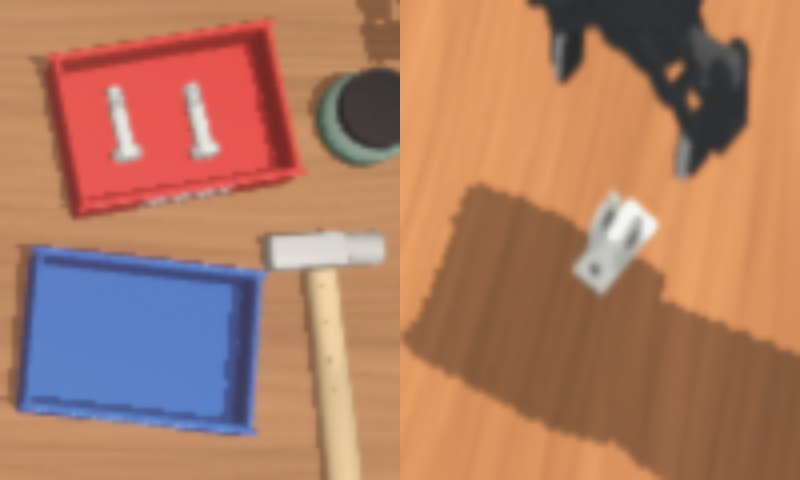

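Both bolts lie in the red bin, at (125,125) and (203,120) in the crop. The bracket stands under the open fingers, so I'll grip it.

Emit:
hand_motion:
  segments:
    - {"z": 0.06, "finger_gap": 1}
    - {"z": 0.102, "finger_gap": 1}
    - {"z": 0.102, "finger_gap": 1}
    - {"z": 0.102, "finger_gap": 0}
    - {"z": 0.102, "finger_gap": 0}
    - {"z": 0.102, "finger_gap": 0}
    - {"z": 0.102, "finger_gap": 0}
    - {"z": 0.102, "finger_gap": 0}
    - {"z": 0.04, "finger_gap": 0}
    - {"z": -0.02, "finger_gap": 0}
  grip_n: 40

```text
time: 11.3
eef_pos: [0.426, 0.0494, 0.1483]
tcp_rot: [0.849, 0.529, -0.001, -0.003]
contact_force: [1.5, -0.3, -0.2]
opening: 0.271
finger_force: 39.9
```

```bash
python3 -c "
from h import *
go(.425,-.305,.14,-.11)"
```

```text
[-0.3187  0.1552  0.0068] [-0.007   0.0032  1.2249] len 0.355
```

Emit:
hand_motion:
  segments:
    - {"x": -0.319, "y": 0.155, "z": 0.007, "drz": 1.225, "finger_gap": 0}
    - {"x": -0.319, "y": 0.155, "z": 0.007, "drz": 1.225, "finger_gap": 0}
    - {"x": -0.319, "y": 0.155, "z": 0.007, "drz": 1.225, "finger_gap": 0}
    - {"x": -0.319, "y": 0.155, "z": 0.007, "drz": 1.225, "finger_gap": 0}
    - {"x": -0.319, "y": 0.155, "z": 0.007, "drz": 1.225, "finger_gap": 0}
    - {"x": -0.319, "y": 0.155, "z": 0.007, "drz": 1.225, "finger_gap": 0}
    - {"x": -0.319, "y": 0.155, "z": 0.007, "drz": 1.225, "finger_gap": 0}
    - {"x": -0.319, "y": 0.155, "z": 0.007, "drz": 1.225, "finger_gap": 0}
    - {"x": -0.319, "y": 0.155, "z": 0.06, "drz": 1.225, "finger_gap": 0}
    - {"x": -0.319, "y": 0.155, "z": 0.104, "drz": 1.225, "finger_gap": 0}

```text
time: 12.55
eef_pos: [0.4255, -0.3041, 0.0415]
tcp_rot: [0.999, -0.054, -0.001, -0.002]
contact_force: [0.3, 0.2, -1.4]
opening: 0.275
finger_force: 40.0
```

Emit:
hand_motion:
  segments:
    - {"finger_gap": 0}
    - {"finger_gap": 0.55}
    - {"finger_gap": 0.55}
    - {"finger_gap": 0.55}
    - {"z": -0.06, "finger_gap": 0.55}
    - {"z": -0.12, "finger_gap": 0.55}
    - {"z": -0.18, "finger_gap": 1}
    - {"z": -0.2, "finger_gap": 1}

```text
time: 13.55
eef_pos: [0.4276, -0.3074, 0.2491]
tcp_rot: [0.998, -0.055, 0.002, 0.002]
contact_force: [1.4, -0.5, 0.1]
opening: 0.946
finger_force: 0.0
```

```bash
python3 - <<'E'
from h import *
t=cam('top');s=cam('side');save(t,'t3.png');save(s,'s3.png')
a=cv2.resize(t['pixels'][120:180,190:260,::-1],None,fx=5,fy=5,interpolation=2);b=cv2.resize(s['pixels'][225:295,210:270,::-1],(300,350),interpolation=2)
d=cv2.resize(t['pixels'][200:270,370:440,::-1],(300,300))
H=350
pad=lambda x:cv2.copyMakeBorder(x,0,H-x.shape[0],0,0,0)
o=np.hstack([pad(a),b]);o2=cv2.copyMakeBorder(d[:230],0,0,0,350,0);cv2.imwrite('pics/c3.png',np.vstack([o,o2]))
E
```

```text
(no output)
```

View pics/c3.png

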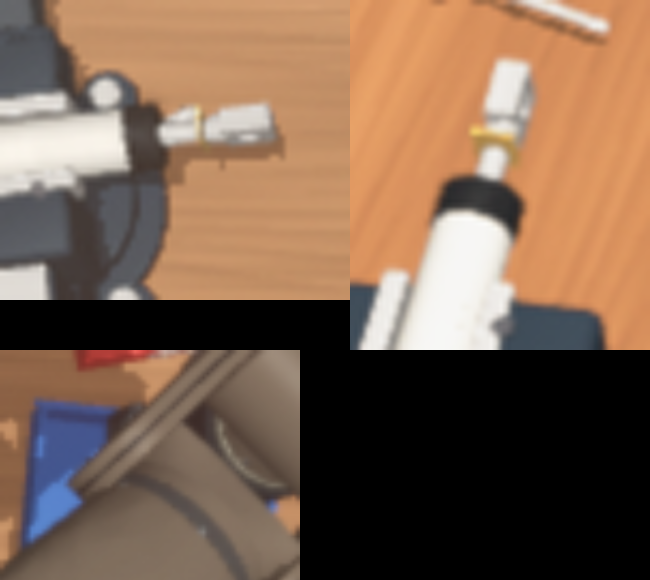

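The crop shows the tube and its black cap, with the cap's mouth near top pixel (222,147), the brass washer at (229,145) and the eye from 231 to 244. Next I'll fit the axis and triangulate the washer.

```bash
python3 - <<'E'
from h import *
def rd(c,u):
    K=np.array(c['camera_matrix']);d=R.from_quat(c['orientation']).as_matrix()@np.linalg.solve(K,[*u,1.]);return d/np.linalg.norm(d)
def tri(c1,u1,c2,u2):
    d1,d2=rd(c1,u1),rd(c2,u2);p1,p2=np.array(c1['xyz']),np.array(c2['xyz'])
    t=np.linalg.lstsq(np.c_[d1,-d2],p2-p1,rcond=None)[0];a,b=p1+t[0]*d1,p2+t[1]*d2;return (a+b)/2,np.linalg.norm(a-b)
C={n:cam(n) for n in('top','side')};box={'top':(120,170,120,250),'side':(225,400,180,270)};W={};E={}
for n,c in C.items():
    y0,y1,x0,x1=box[n];h=cv2.cvtColor(c['pixels'],cv2.COLOR_RGB2HSV)[y0:y1,x0:x1].astype(int)
    k=(h[...,0]>18)&(h[...,0]<32)&(h[...,1]>100)&(h[...,2]>120)
    k=k.astype('u1');N,l,s,ce=cv2.connectedComponentsWithStats(k);
    print(n,'brass',[(ce[i]+[x0,y0],s[i,4]) for i in range(1,N)])
    i=1+np.argmax(s[1:,4]);W[n]=ce[i]+[x0,y0]
    m=((h[...,1]<60)&(h[...,2]>150)).astype('u1');N,l,s,ce=cv2.connectedComponentsWithStats(m)
    print(n,'white',[(ce[i].round(1)+[x0,y0],s[i].tolist()) for i in range(1,N) if s[i,4]>20])
P,e=tri(C['top'],W['top'],C['side'],W['side']);print('washer',P,e)
c=C['top'];h=cv2.cvtColor(c['pixels'],cv2.COLOR_RGB2HSV).astype(int)
pts=[]
for u in list(range(128,165,3))+[203,206]:
    v=np.nonzero((h[130:170,u,1]<60)&(h[130:170,u,2]>160))[0]+130
    if len(v): pts.append(ray(c,u,(v.min()+v.max())/2,.135)[:2]);print(u,v.min(),v.max(),len(v),pts[-1].round(4))
for u in range(212,248):
    print(u,c['pixels'][int(147-(u-215)*.1),u],end=' ')
E
```

```text
top brass []Traceback (most recent call last):
  File "<stdin>", line 13, in <module>
    return _wrapfunc(a, 'argmax', axis=axis, out=out, **kwds)
    return bound(*args, **kwds)
ValueError: attempt to get argmax of an empty sequence
```

```bash
python3 - <<'E'
from h import *
C={n:cam(n) for n in('top','side')}
c=C['top'];h=cv2.cvtColor(c['pixels'],cv2.COLOR_RGB2HSV).astype(int)
k=(h[...,0]>17)&(h[...,0]<34)&(h[...,1]>50);k[:,:224]=0;k[:,236:]=0;k[:138]=0;k[153:]=0
print('brass top',np.argwhere(k)[:,::-1].tolist())
hs=cv2.cvtColor(C['side']['pixels'],cv2.COLOR_RGB2HSV).astype(int)
k=(hs[...,0]>17)&(hs[...,0]<34)&(hs[...,1]>90);k[:,:228]=0;k[:,250:]=0;k[:240]=0;k[262:]=0
print('brass side',np.argwhere(k)[:,::-1].tolist())
for u in list(range(125,168,4))+[203,206,209]:
    v=np.nonzero((h[125:175,u,1]<60)&(h[125:175,u,2]>160))[0]+125
    if len(v): print(u,v.min(),v.max(),len(v),ray(c,u,(v.min()+v.max())/2,.135)[:2].round(4))
print(np.round([h[int(round(146-(u-215)*.1)),u] for u in range(210,250)]).tolist())
for v in range(138,152): print(v,[int(x) for x in h[v,216:248,1]])
E
```

```text
brass top [[229, 141], [229, 142], [229, 143], [229, 144], [229, 145], [230, 145], [229, 146], [229, 147], [230, 147]]
brass side [[235, 250], [234, 251], [235, 251], [236, 251], [237, 251], [238, 251], [235, 252], [236, 252], [237, 252], [238, 252], [239, 252], [240, 252], [241, 252], [242, 252], [235, 253], [236, 253], [237, 253], [238, 253], [239, 253], [240, 253], [241, 253], [242, 253], [241, 254], [242, 254], [242, 255], [242, 256]]
125 153 164 12 [0.6267 0.5157]
129 152 163 12 [0.6298 0.5044]
133 152 163 12 [0.6299 0.4929]
137 151 162 12 [0.633  0.4816]
141 151 162 12 [0.6332 0.4701]
145 150 161 12 [0.6363 0.4588]
149 150 161 12 [0.6364 0.4472]
153 149 160 12 [0.6395 0.4359]
157 149 160 12 [0.6396 0.4244]
161 148 159 12 [0.6427 0.413 ]
165 148 159 12 [0.6428 0.4015]
203 143 156 14 [0.656  0.2923]
206 143 154 12 [0.6591 0.2838]
209 136 154 17 [0.6697 0.2756]
[[19, 17, 244], [20, 16, 243], [19, 17, 243], [20, 16, 235], [16, 21, 179], [14, 32, 103], [12, 39, 86], [11, 42, 86], [11, 42, 84], [11, 43, 83], [11, 47, 86], [13, 30, 119], [18, 16, 194], [16, 14, 204], [16, 13, 208], [1
[... 1734 characters left out ...]
13, 15, 16, 21, 60, 73, 20, 16, 17, 18, 21, 21, 20, 16, 15, 15, 20, 27, 27, 37, 90, 123, 122]
148 [47, 47, 47, 46, 47, 42, 21, 16, 19, 32, 43, 59, 68, 96, 111, 76, 58, 56, 56, 47, 29, 29, 27, 36, 39, 60, 71, 74, 90, 118, 124, 122]
149 [53, 53, 50, 49, 52, 57, 49, 54, 82, 96, 103, 110, 114, 121, 122, 120, 115, 113, 114, 106, 94, 102, 104, 107, 109, 114, 117, 118, 119, 123, 126, 121]
150 [58, 59, 59, 59, 58, 63, 83, 105, 120, 122, 125, 125, 124, 125, 125, 125, 123, 124, 124, 124, 120, 124, 123, 125, 125, 124, 127, 125, 126, 125, 123, 120]
151 [47, 64, 64, 64, 67, 68, 83, 110, 122, 122, 124, 122, 123, 124, 124, 125, 124, 125, 124, 124, 124, 125, 125, 127, 125, 125, 124, 124, 122, 122, 123, 120]
```

```bash
python3 - <<'E'
from h import *
c=cam('top');d=np.array([.1386,-.9903]);p0=np.array([.6267,.5157])
f=lambda n,u,v,z:print(n,(q:=ray(c,u,v,z)[:2]).round(4),'along',((q-p0)@d).round(4),'off',(q-p0)@[d[1],-d[0]])
f('washer',229.5+.4,144.5,.138);f('mouth',221.4,145.5,.141);f('eye end top',244.5,143.5,.149);f('eye end low',245,147,.135)
s=cam('side');ks=ray(s,238.6,252.3,.138);print('washer side',ks)
f('eye face edges z149: top',238,140.6,.149);f('low',238,145.6,.149)
for a in(.0,):
  go(.682,.165,.25,np.pi/2-.0+.139)
E
```

```text
washer [0.671  0.2144] along 0.3045 off -0.0021189707999469884
mouth [0.6669 0.2383] along 0.2803 off -0.0013145565864059391
eye end top [0.6712 0.1704] along 0.3481 off 0.003781497239768998
eye end low [0.6648 0.1709] along 0.3467 off 0.010027016515005024
washer side [0.66819876 0.21030053 0.138     ]
eye face edges z149: top [0.6797 0.1895] along 0.3304 off -0.007236162969798572
low [0.6647 0.1889] along 0.3289 off 0.0076289945844304
[ 0.2033 -0.4956 -0.0078] [-9.7000e-03 -1.2000e-03 -1.8201e+00] len 0.536
```

```bash
python3 -c "
from h import *
go(.6726,.1874,.25,1.71)"
```

```text
[ 0.1915 -0.5168 -0.0076] [-9.7000e-03 -1.2000e-03 -1.8203e+00] len 0.551
```

Emit:
hand_motion:
  segments:
    - {"x": 0.19, "y": -0.517, "z": -0.008, "drz": -1.82, "finger_gap": 1}
    - {"x": 0.19, "y": -0.517, "z": -0.008, "drz": -1.82, "finger_gap": 1}
    - {"x": 0.19, "y": -0.517, "z": -0.008, "drz": -1.82, "finger_gap": 1}
    - {"x": 0.19, "y": -0.517, "z": -0.008, "drz": -1.82, "finger_gap": 1}
    - {"x": 0.19, "y": -0.517, "z": -0.008, "drz": -1.82, "finger_gap": 1}
    - {"x": 0.19, "y": -0.517, "z": -0.008, "drz": -1.82, "finger_gap": 1}
    - {"x": 0.19, "y": -0.517, "z": -0.008, "drz": -1.82, "finger_gap": 1}
    - {"x": 0.19, "y": -0.517, "z": -0.008, "drz": -1.82, "finger_gap": 1}
    - {"x": 0.19, "y": -0.517, "z": -0.008, "drz": -1.82, "finger_gap": 1}
    - {"x": 0.19, "y": -0.517, "z": -0.008, "drz": -1.82, "finger_gap": 1}

```text
time: 15.2
eef_pos: [0.6719, 0.1907, 0.2491]
tcp_rot: [0.653, 0.757, -0.0, -0.004]
contact_force: [-0.4, -0.1, -0.1]
opening: 0.998
finger_force: 0.0
```

Emit:
hand_motion:
  segments:
    - {"finger_gap": 1}
    - {"finger_gap": 1}

```text
time: 15.45
eef_pos: [0.6714, 0.1866, 0.2507]
tcp_rot: [0.657, 0.754, -0.0, -0.003]
contact_force: [0.6, -1.1, -1.1]
opening: 0.995
finger_force: 0.0
```

```bash
python3 -c "
from h import *
c=cam('top');im=c['pixels'];save(c,'t4.png');s=cam('side')['pixels']
cv2.imwrite('pics/c4.png',np.hstack([cv2.resize(im[150:270,370:470,::-1],None,fx=4,fy=4),cv2.resize(s[180:300,190:290,::-1],(400,480))]))
go(.6726,.1874,.135,1.71)"
```

```text
[0.0003 0.0014 0.1165] [-0.0027 -0.0043 -0.0024] len 0.116
```

View pics/c4.png

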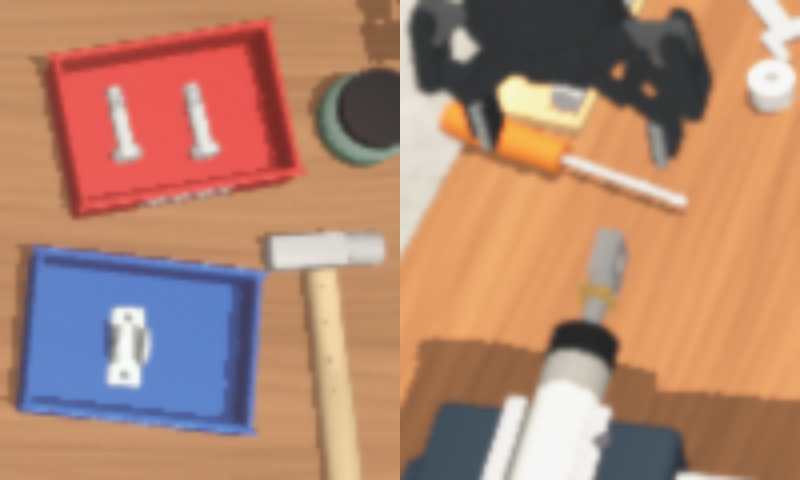

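The bracket is in the blue bin at (125,345) and both bolts are in the red bin. The open fingers are above the eye. Next I'll descend and pinch it.

Emit:
hand_motion:
  segments:
    - {"y": 0.0015, "z": 0.05, "finger_gap": 1}
    - {"y": 0.0015, "z": 0.095, "finger_gap": 1}
    - {"y": 0.0015, "z": 0.1155, "finger_gap": 1}
    - {"y": 0.0015, "z": 0.1155, "finger_gap": 1}

```text
time: 16.05
eef_pos: [0.6721, 0.1873, 0.1347]
tcp_rot: [0.657, 0.754, -0.001, -0.003]
contact_force: [-0.3, -0.0, 0.1]
opening: 0.996
finger_force: 0.0
```

Emit:
hand_motion:
  segments:
    - {"finger_gap": 0}
    - {"finger_gap": 0}
    - {"finger_gap": 0}
    - {"finger_gap": 0}
    - {"finger_gap": 0}
    - {"finger_gap": 0}
  grip_n: 80

```text
time: 16.8
eef_pos: [0.6707, 0.1876, 0.1375]
tcp_rot: [0.656, 0.754, -0.002, -0.005]
contact_force: [-9.4, -3.1, 7.4]
opening: 0.151
finger_force: 79.6
```

```bash
python3 -c "
from h import *
go(.6726,.1874,.135,1.71);go(.6726+.01386,.1874-.09903,.135,1.71)"
```

```text
[-0.0004  0.0019  0.0025] [-0.0093 -0.0039 -0.0003] len 0.003
[-0.1004  0.0019  0.0021] [-0.0093 -0.0039 -0.0003] len 0.1
```

Emit:
hand_motion:
  segments:
    - {"x": -0.01, "y": -0.0015, "z": -0.001, "finger_gap": 0}
    - {"x": -0.02, "y": -0.0015, "z": -0.001, "finger_gap": 0}
    - {"x": -0.03, "y": -0.0015, "z": -0.001, "finger_gap": 0}
    - {"x": -0.04, "y": -0.0015, "z": -0.001, "finger_gap": 0}
    - {"x": -0.05, "y": -0.0015, "z": -0.001, "finger_gap": 0}
    - {"x": -0.05, "y": -0.0015, "z": -0.001, "finger_gap": 0}

```text
time: 17.55
eef_pos: [0.677, 0.1407, 0.1375]
tcp_rot: [0.657, 0.754, 0.001, -0.005]
contact_force: [-4.2, 7.4, 3.1]
opening: 0.152
finger_force: 79.0
```

Emit:
hand_motion:
  segments:
    - {"x": -0.01, "y": -0.0005, "finger_gap": 0}
    - {"x": -0.02, "y": -0.0005, "finger_gap": 0}
    - {"x": -0.03, "y": -0.0005, "finger_gap": 0}
    - {"x": -0.04, "y": -0.0005, "finger_gap": 0}
    - {"x": -0.053, "y": -0.0005, "finger_gap": 0}
    - {"x": -0.053, "y": -0.0005, "finger_gap": 0}
    - {"x": -0.053, "y": -0.0005, "finger_gap": 0}

```text
time: 18.42
eef_pos: [0.6839, 0.0896, 0.1375]
tcp_rot: [0.656, 0.754, 0.002, -0.006]
contact_force: [-3.9, 11.3, 4.0]
opening: 0.148
finger_force: 79.1
```

```bash
python3 - <<'E'
from h import *
p=np.array(ctrl.get_state()['eef_pos'])[:2];print((p-[.6707,.1876])@[.1386,-.9903])
t=cam('top')['pixels'];s=cam('side')['pixels']
cv2.imwrite('pics/c5.png',np.hstack([cv2.resize(t[120:180,200:270,::-1],(400,343),interpolation=2),cv2.resize(s[215:275,210:280,::-1],(400,343),interpolation=2)]))
E
```

```text
0.09887178909193109
```

View pics/c5.png

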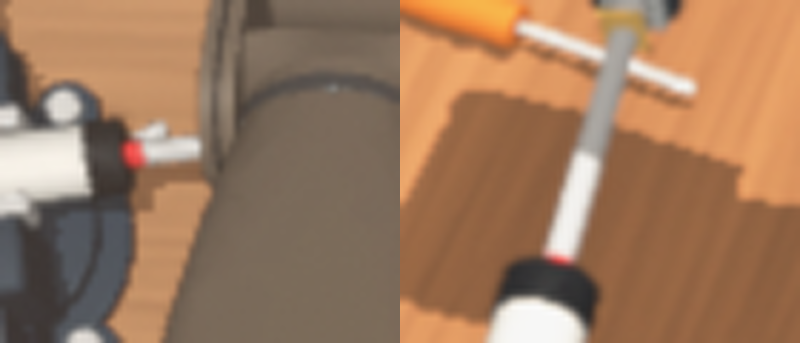

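The red band shows about 10 mm outside the cap's mouth (top crop 123–143 at 5.7x, about 3.5 px), so the mouth lies mid-band. I'll check for drift and hand in.

Emit:
hand_motion:
  segments:
    - {"finger_gap": 0}
    - {"finger_gap": 0}
    - {"finger_gap": 0}
    - {"finger_gap": 0}
    - {"finger_gap": 0}
    - {"finger_gap": 0}

```text
time: 19.27
eef_pos: [0.6839, 0.0899, 0.1375]
tcp_rot: [0.656, 0.754, 0.002, -0.006]
contact_force: [-4.1, 11.3, 3.8]
opening: 0.151
finger_force: 79.1
```

```bash
python3 - <<'E'
from h import *
p=np.array(ctrl.get_state()['eef_pos'])[:2];o=(p-[.6707,.1876])@[.1386,-.9903]
t=cam('top')['pixels'][140:155,215:240].astype(int);n=((t[...,0]-t[...,1]>90)&(t[...,1]<110)).any(0).sum();print(o,'red cols',n)
if .094<o<.106 and n: print(ctrl.sign_off())
E
```

```text
0.09862914648478037 red cols 3
the job is handed in; nothing more can be done
None
```

Both bolts are in the red bin and the bracket is in the blue bin; the rod is drawn out about 0.099 m, held with the mouth of the cap mid-band, and the job was handed in at about 19 s.

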